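# Run the food holder onto the slicer's rails and latch it for storage

### The job

Make the vegetable slicer safe to put away: pick up its food holder, run it into the slicer's side grooves from their open end (it cannot go in from above), slide it fully home against the end stop so that it covers the blade, then swing the catch fully shut behind it. Leave the other things on the washer where they stand.

Things in the scene. Friction and masses are not known exactly. Their poses are not given: they have to be found in the camera images.
- slicer: Vegetable slicer on a white tub, fixed to the washer, 300 x 124 mm, loop handle beyond its closed end. Origin: centre of its underside. x runs along the track from open end (-x) to closed end (+x), z up. Track floor: steel runway, top z = 70 mm, x = -150 to 140; its first 40 mm is an apron without lips. Fully home the food holder's origin is at (80, 0, 70) mm; the blade lies under it, near x = 72.
- track_mouth (a point): Middle of the track's open end, where the lips begin, on the runway: slicer frame (-110, 0, 70) mm. From here to x = 140 each side has a grey rail: inner wall at y = +-54 mm, inward lip to y = +-47 mm, lip underside z = 79, top z = 84. Before it, from x = -110 back to -138, the walls flare out to about y = +-62 as a lead-in.
- track_stop (a point): Middle of the end stop's face at the closed end, on the runway: slicer frame (140, 0, 70) mm. The stop rises to z = 90 mm. The holder's front runner ends touch it when fully home.
- food_holder: Loose food holder, 130 to 250 g, 120 x 104 x 72 mm, same end for end (either way round is right). Starts upright on the washer. Origin: centre of underside; x along its length. Two grey runners (|y| = 42 to 52 mm, z = 0 to 6 mm, 120 mm long) go in the grooves under the lips with 2 mm play each side, 3 mm in height. White deck between them, 112 x 88 mm, top z = 26 mm.
- holder_handle (a point): Top centre of the food holder's grey bar handle, 72 mm above its underside. The bar is 84 mm long (along the holder's x), 32 mm wide (y), z = 36 to 72 mm; grip it across y, from above.
- catch (a joint): Swing catch, a black arm 50 x 16 mm over the -y rail at z = 86 to 94 mm. 0 rad: shut, at its limit, arm along the slicer's +y across the track, 4 mm behind the deck of a holder that is home. Grows counterclockwise from above as it opens; at 1.57 the arm points to -x, clear of the track (limit 1.75). Starts open, stays where left; about 1 N at the stud turns it. A holder not home blocks it.
- catch_pivot (a point): Catch pivot axis, fixed to the slicer: slicer frame (12, -68, 85) mm.
- catch_stud (a point): Top centre of the catch's black thumb stud, 16 mm across and 18 mm high, upright on the arm 40 mm from the pivot axis; its top is at z = 112 mm, its foot at 94 mm. Push it sideways round the pivot.
- mug: White picture mug, 83 x 121 x 97 mm, loose bystander; origin centre of underside.
- salt: Salt shaker with a grey top, 44 mm across, 90 mm high, loose bystander near the front edge; origin centre of underside.
- pepper: Pepper shaker, the salt shaker's twin, beside it; loose bystander; origin centre of underside. (The containers, bottles and lemon along the back stand fast and are up to 0.18 m high, 0.26 m in the right corner.)

How it is judged:
On the way, in this order (a step that is already met when the one before it is completed fails the run):
1. the food holder has entered the grooves at the open end: level, straight, runners under the lips (x of food_holder in the frame of slicer between -0.11 and -0.01 m and y of food_holder in the frame of slicer between -0.005 and 0.005 m and z of food_holder in the frame of slicer between 0.066 and 0.076 m and angle between the x axis of food_holder and the x axis of slicer, either way round below 0.08 rad), for 0.05 s.
2. the food holder is home against the end stop (x of food_holder in the frame of slicer above 0.0745 m and z of food_holder in the frame of slicer below 0.076 m and value of joint catch above 0.3 rad), for 0.1 s.
At the end, for the whole second after the job is handed in: The food holder rests on the runway in the slicer's grooves, straight and level (within 0.06 rad), within 5.5 mm of fully home, and at rest; the catch is shut behind it (joint below 0.12 rad) (x of food_holder in the frame of slicer between 0.0745 and 0.083 m and y of food_holder in the frame of slicer between -0.005 and 0.005 m and z of food_holder in the frame of slicer between 0.066 and 0.076 m and angle between the x axis of food_holder and the x axis of slicer, either way round below 0.06 rad and angle between food_holder's own z axis and vertical below 0.06 rad and value of joint catch below 0.12 rad and linear speed of food_holder below 0.01 m/s); the robot touches nothing.
It fails at once if a bystander is moved by more than 30 mm (distance of any of mug, salt, pepper from where it was at the start of the episode above 0.03 m).
It also fails if it takes over 61 s, if anything falls off the work surface, if the arm or the gripper's body presses on something with over 40 N, if the wrist force passes 120 N, or if a joint passes its speed limit or range.

### The arm

A 6-joint arm with a two-finger parallel gripper is mounted at the origin on a cart in front of the work surface, level with it; the furniture and walls round the work are solid. World frame = base frame: x ahead of the robot, y to its left, z up, the work surface at z = 0. Lengths are in m, angles in rad, forces in N, time in s.
With the tool pointing down it reaches from about 0.4 to 0.825 m from the base axis. Payload 7 kg.
Tool frame: the origin (TCP) lies at the very end of the fingers, on their centre line; the grasp point (between the pads) lies arm.grip_point_offset behind it (arm.grip_point_offset is the distance from the TCP to the grasp point, in m); z points along the fingers, y is the line along which they close (so a half turn about z gives the same grasp; the last joint's range is limited). The gripper opens to 88 mm and grips with 3 to 60 N. Pads are 19 mm wide; open, the fingers measure 130 mm over their backs; the gripper's body (78 mm by 193 mm) begins 47 mm behind the grasp point.
Start: joints at [1.553, 0.359, 0.012, 0, -1.224, -0.288], TCP at [0.203, 0.644, 0.227] pointing down, gripper open.
Joint ranges: [-3.07, 3.07], [-1.43, 2.12], [-1.02, 1.25], [-3.03, 1.67], [-3.05, -0], [-3.03, 3.03]. Speed limits (rad/s): [2.39, 2.39, 3.01, 3.14, 3.14, 3.14].

### API

Orientations are given as [roll, pitch, yaw] about the fixed x, y, z axes, in that order (R = Rz(yaw) Ry(pitch) Rx(roll)).
In Python, from station import arm gives the robot as it stands.
- The arm moves only by the shell command python3 -m crank 'ROWS' [OPENING] [FORCE]. ROWS is JSON, a list of rows, each an object of numbers: "dx", "dy", "dz": the shift along the tool's x, y, z in cm; "wx", "wy", "wz": the turn, a rotation vector about the tool's x, y, z in degrees. A call has exactly 10 rows; each row is the pose to reach, as a shift and turn from the pose commanded when the call began, along the tool's axes at that moment; what a row does not reach only later rows make up. A row lasts 1/8 s, in which the tool goes at most 62.5 mm and 10.7 degrees, less where a joint would pass 70% of its speed; a pose out of reach is approached as far as the arm can. A call with a gripper value outside its range is refused whole. OPENING is the finger opening in cm, from 0 to 8.76, set as the call begins (- or left out, the last holds). The fingers move at their own pace and stop on an object; FORCE is the grip in N (left out, the last holds). Time passes only in rows, so rows that repeat a pose let the fingers close, or fill a call up. It gives the time, the measured TCP pose, the force, the opening and the grip force at its end, in the units of the state.
- arm.get_state(): the state, without advancing time (a new reading comes with each control period).
- arm.grab_frame(name): name is "scene" or "top" or "wrist"; returns the picture (384x512x3 uint8, red, green, blue); there is no depth.
- arm.calibration(name): a dict with "fx", "fy", "cx", "cy" (pixels), "world_from_camera" (4x4, takes a point from camera to world coordinates). Camera axes: x right, y down, z forward; pixel columns grow to the right and rows downward; lengths in m; the calibration is good to about 2 mm. The wrist camera is an equidistant fisheye: a pixel r from the principal point sees the ray r / f radians off the axis. A picture is of the moment at which its call begins: read the wrist's pose just before it. calibration takes no time and is no camera call; for the wrist camera it gives the pose at the moment of the call.
- arm.job_done(): hands the job in; it is judged then, once.
Trained networks look in the newest picture that a camera, given by its name, has taken for a name from the list of things; names that differ only in an ending like _2 or _b are one class to them, and where a whole thing is asked for, a point or a joint stands for the part that bears it (a point fixed in the world has none). Each returns a list of dicts, best first, with "confidence" (0 to 1); they miss things now and then, are a little off and sometimes report something else, mostly with a low value. They report only what shows in the picture. A call takes as long as a camera call.
- arm.find_in(camera, query): "centre" ([x, y, z] in m, in world coordinates, good to about 4 mm: the middle of the surface that is visible of it).
- arm.masks_of(camera, query): "pixels" (384x512 bool, what is visible of it).
- arm.mark_of(camera, query): "centre" ([x, y, z] in m, in world coordinates, good to about 4 mm: a listed point, or the origin of a listed thing).
The state is a dict: "t": time; "q": joint angles; "qd": joint speeds; "joint_efforts": joint torques, N m; "eef_pos": TCP position; "ee_rot": TCP orientation; "force": force on the tool from outside, world axes, zero at the start; "moment": the same for the moment, N m; "width": finger opening in m; "gripper_force": force on a finger pad.
Only numpy, scipy, OpenCV 4.12 (cv2) and the standard library are available. Lean on these libraries where they do the work, as an engineer would, in place of code of your own. Each camera call takes 0.05 s, during which the arm holds its last target. There are 200 camera calls.

## Working session

There is one attempt and no reset: what is moved stays moved. The work goes in short steps, Python scripts to look and compute and a shell command to move; the robot and the scene stay as the last step left them, time stands still between calls to the robot, and variables do not carry over. Pictures are saved under pics/ and viewed, at most 13 in all, crops included, and the job is handed in when it is done.

```bash
mkdir -p pics; ls; cat > h.py <<'E'
from station import arm
import numpy as np, cv2
from scipy.spatial.transform import Rotation as R
def save(c,n):
    im=arm.grab_frame(c); cv2.imwrite(f'pics/{n}.png',im[:,:,::-1]); return im
def tool():
    s=arm.get_state(); return np.array(s['eef_pos']),R.from_euler('xyz',s['ee_rot']),s
def rel(p,pos=None):
    t,r,s=tool(); return r.inv().apply(np.array(p)-t)*100
E
python3 - <<'E'
from h import *
a=save('scene','s0'); b=save('top','t0')
cv2.imwrite('pics/st0.png',cv2.resize(np.vstack([a,b])[:,:,::-1],None,fx=.78,fy=.78))
print(arm.grip_point_offset)
for c in ('scene','top'):
  for q in ['slicer','track_mouth','track_stop','food_holder','holder_handle','catch_pivot','catch_stud','mug','salt','pepper']:
    print(c,q,[(np.round(d['centre'],3).tolist(),round(d['confidence'],2)) for d in arm.mark_of(c,q)[:2]])
print(arm.get_state())
E
```

```text
pics
0.0188
scene slicer [([0.651, -0.016, -0.002], 0.97)]
scene track_mouth [([0.644, 0.09, 0.072], 0.93), ([0.649, -0.016, -0.004], 0.57)]
scene track_stop [([0.653, -0.152, 0.073], 0.75), ([0.362, 0.01, 0.001], 0.71)]
scene food_holder [([0.449, -0.12, 0.001], 0.83)]
scene holder_handle [([0.58, 0.006, 0.114], 0.58), ([0.451, -0.114, 0.07], 0.57)]
scene catch_pivot [([0.584, -0.03, 0.086], 0.58)]
scene catch_stud [([0.58, 0.012, 0.111], 0.53), ([0.364, 0.007, -0.0], 0.29)]
scene mug [([0.424, 0.166, 0.002], 0.65)]
scene salt [([0.363, 0.057, -0.0], 0.62)]
scene pepper [([0.361, 0.008, 0.002], 0.95), ([0.65, -0.012, -0.002], 0.33)]
top slicer [([0.647, -0.019, 0.005], 0.94)]
top track_mouth [([0.641, 0.098, 0.069], 0.67)]
top track_stop [([0.656, -0.15, 0.071], 0.72)]
top food_holder []
top holder_handle [([0.449, -0.112, 0.07], 0.83)]
top catch_pivot [([0.581, -0.029, 0.081], 0.69)]
top catch_stud [([0.579, 0.013, 0.11], 0.67)]
top mug [([0.424, 0.162, 0.0], 0.65)]
top salt [([0.366, 0.06, -0.001], 0.6)]
top pepper [([0.36, 0.01, 0.001], 0.66)]
{'t': 1.1, 'q': array([ 1.55307815e+00,  3.58564305e-01,  1.19167757e-02, -1.66180490e-05,
       -1.22409906e+00, -2.88092978e-01]), 'qd': array([ 7.30334487e-04,  1.52376543e-04,  1.68009724e-03, -1.77317338e-05,
        3.81143031e-04, -5.15457964e-04]), 'joint_efforts': array([-1.99177266e-03, -5.82400990e+01,  2.93302739e+01,  7.00268045e+00,
        1.23842759e-02, -2.39967380e-05]), 'eef_pos': array([0.2032299 , 0.64366136, 0.22658866]), 'ee_rot': array([-3.14154941e+00,  2.91168862e-05, -3.05816801e-01]), 'force': array([-0.93955972, -0.81657475, -0.3039096 ]), 'moment': array([ 0.0336951 , -0.00921858, -0.03830838]), 'gripper_force': 0.0, 'width': 0.0870971841528239}
```

View pics/st0.png

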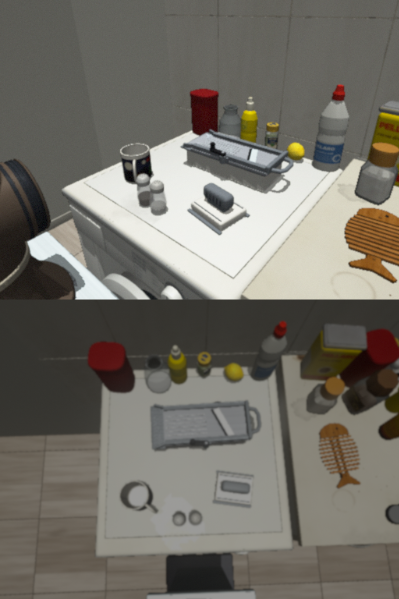

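The scene shows the slicer across the back with its open end on the left (+y). The holder is in front at about (0.449, -0.115), and the mug and shakers are front-left. Next I'll measure the yaw angles.

```bash
cat >> h.py <<'E'
def ray(c,uv,z):
    k=arm.calibration(c); T=np.array(k['world_from_camera']); uv=np.atleast_2d(uv).astype(float)
    d=(uv-[k['cx'],k['cy']])/[k['fx'],k['fy']]
    if c=='wrist':
        r=np.linalg.norm(d,axis=1,keepdims=True); d=np.hstack([d/np.maximum(r,1e-9)*np.sin(r),np.cos(r)])
    else: d=np.hstack([d,np.ones((len(d),1))])
    d=d@T[:3,:3].T; o=T[:3,3]; return o+d*((z-o[2])/d[:,2:])
def rect(m,c,z):
    v,u=np.nonzero(m); p=ray(c,np.c_[u,v],z)[:,:2]
    return cv2.minAreaRect((p*1000).astype(np.float32))
E
python3 - <<'E'
from h import *
save('top','t1')
for q,z in [('food_holder',.02),('holder_handle',.07),('slicer',.08)]:
  for d in arm.masks_of('top',q)[:2]: print(q,d['confidence'],d['pixels'].sum(),rect(d['pixels'],'top',z))
print(rel([.449,-.115,.25]))
E
```

```text
food_holder 0.73 1998 ((447.5018005371094, -113.42288208007812), (118.37796783447266, 103.4122543334961), 79.90203094482422)
holder_handle 0.66 1959 ((443.17486572265625, -106.89277648925781), (107.84278869628906, 95.97132873535156), 80.41678619384766)
holder_handle 0.3 1397 ((433.63916015625, 168.64413452148438), (117.3602523803711, 84.9363021850586), 79.69972229003906)
slicer 0.78 7214 ((638.3955688476562, -32.97052001953125), (146.264404296875, 333.2937316894531), 0.9401450157165527)
slicer 0.25 186 ((584.1544189453125, -11.324090957641602), (58.487422943115234, 19.772457122802734), 84.89849853515625)
[46.27710174 64.95042611 -2.34681013]
```

```bash
python3 -m crank '[{"dx":4.9,"dy":3.6,"dz":-1,"wz":9},{"dx":9.7,"dy":7.1,"dz":-2.3,"wz":18},{"dx":14.6,"dy":10.7,"dz":-2.3,"wz":27},{"dx":19.5,"dy":14.2,"dz":-2.3,"wz":36},{"dx":24.4,"dy":17.8,"dz":-2.3,"wz":45},{"dx":29.2,"dy":21.3,"dz":-2.3,"wz":54},{"dx":34,"dy":25,"dz":-2.3,"wz":63},{"dx":35.7,"dy":30.7,"dz":-2.3,"wz":72},{"dx":37.4,"dy":36.4,"dz":-2.3,"wz":80},{"dx":39.1,"dy":42.1,"dz":-2.3,"wz":82.5}]' 8.76 20; python3 -c "
from h import *
print(rel([.449,-.115,.25]), tool()[2]['q'])"
```

```text
[46.27710174 64.95042611 -2.34681013] [ 1.55315153e+00  3.58583552e-01  1.18791411e-02  8.80221597e-06
 -1.22404600e+00 -2.88099779e-01]$[0]: bad value
```

```bash
python3 -m crank '[{"dx":4.9,"dy":3.6,"dz":-1.0,"wx":0,"wy":0,"wz":9},{"dx":9.7,"dy":7.1,"dz":-2.3,"wx":0,"wy":0,"wz":18},{"dx":14.6,"dy":10.7,"dz":-2.3,"wx":0,"wy":0,"wz":27},{"dx":19.5,"dy":14.2,"dz":-2.3,"wx":0,"wy":0,"wz":36},{"dx":24.4,"dy":17.8,"dz":-2.3,"wx":0,"wy":0,"wz":45},{"dx":29.2,"dy":21.3,"dz":-2.3,"wx":0,"wy":0,"wz":54},{"dx":34,"dy":25,"dz":-2.3,"wx":0,"wy":0,"wz":63},{"dx":35.7,"dy":30.7,"dz":-2.3,"wx":0,"wy":0,"wz":72},{"dx":37.4,"dy":36.4,"dz":-2.3,"wx":0,"wy":0,"wz":80},{"dx":39.1,"dy":42.1,"dz":-2.3,"wx":0,"wy":0,"wz":82.5}]' 8.76 20; python3 -c "
from h import *
print(rel([.449,-.115,.25]), tool()[2]['q'])"
```

```text
t: 2.55
eef_pos: [0.4491, 0.1226, 0.2498]
ee_rot: [-3.141, 0.0, -1.748]
force: [1.5, -0.3, -0.2]
width: 0.0877
gripper_force: 0.0
[23.39088408 -4.18450494 -0.02628942] [ 6.91306203e-01 -1.06278905e-02 -3.91977312e-01  1.64161494e-04
 -1.18875040e+00 -8.68852672e-01]
```

```bash
python3 -m crank '[{"dx":5.5,"dy":-1,"dz":0,"wx":0,"wy":0,"wz":0},{"dx":11,"dy":-2,"dz":0,"wx":0,"wy":0,"wz":0},{"dx":16.5,"dy":-3,"dz":0,"wx":0,"wy":0,"wz":0},{"dx":21.5,"dy":-4,"dz":0,"wx":0,"wy":0,"wz":0},{"dx":23.4,"dy":-4.2,"dz":0,"wx":0,"wy":0,"wz":0},{"dx":23.4,"dy":-4.2,"dz":2,"wx":0,"wy":0,"wz":0},{"dx":23.4,"dy":-4.2,"dz":4,"wx":0,"wy":0,"wz":0},{"dx":23.4,"dy":-4.2,"dz":4,"wx":0,"wy":0,"wz":0},{"dx":23.4,"dy":-4.2,"dz":4,"wx":0,"wy":0,"wz":0},{"dx":23.4,"dy":-4.2,"dz":4,"wx":0,"wy":0,"wz":0}]'
python3 - <<'E'
from h import *
a=save('wrist','w1'); print(tool()[2]['q'])
for q in ['food_holder','holder_handle','slicer','track_mouth','track_stop','catch_pivot','catch_stud']:
  print(q,[(np.round(d['centre'],4).tolist(),round(d['confidence'],2)) for d in arm.mark_of('wrist',q)[:2]])
for d in arm.masks_of('wrist','food_holder')[:1]: print(d['confidence'],rect(d['pixels'],'wrist',.02))
E
```

```text
t: 3.8
eef_pos: [0.4506, -0.1131, 0.2105]
ee_rot: [-3.14, 0.0, -1.745]
force: [0.1, -0.2, 0.4]
width: 0.0876
gripper_force: 0.0
[ 1.79793470e-01  1.68107051e-02 -4.57945904e-01  1.92734498e-04
 -1.09463510e+00 -3.54465240e-01]
food_holder [([0.4466, -0.115, -0.0033], 0.95)]
holder_handle [([0.4477, -0.1107, 0.0723], 0.55)]
slicer []
track_mouth []
track_stop [([0.6535, -0.1577, 0.0721], 0.71)]
catch_pivot [([0.5827, -0.0294, 0.0859], 0.78)]
catch_stud []
0.91 ((448.30523681640625, -115.54754638671875), (115.24453735351562, 99.79320526123047), 80.0908203125)
```

View pics/w1.png

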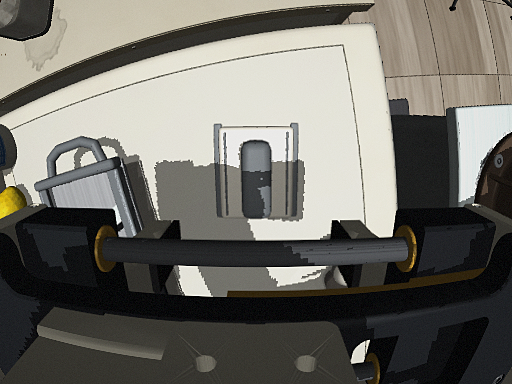

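The wrist image shows the holder square to the tool at pixels (214–303, 125–217), and its bar is at (256, 180). I'll descend and grip it.

```bash
python3 -m crank '[{"dx":0.1,"dy":0.2,"dz":3,"wx":0,"wy":0,"wz":0},{"dx":0.1,"dy":0.2,"dz":6,"wx":0,"wy":0,"wz":0},{"dx":0.1,"dy":0.2,"dz":9,"wx":0,"wy":0,"wz":0},{"dx":0.1,"dy":0.2,"dz":12,"wx":0,"wy":0,"wz":0},{"dx":0.1,"dy":0.2,"dz":14,"wx":0,"wy":0,"wz":0},{"dx":0.1,"dy":0.2,"dz":16,"wx":0,"wy":0,"wz":0},{"dx":0.1,"dy":0.2,"dz":17.3,"wx":0,"wy":0,"wz":0},{"dx":0.1,"dy":0.2,"dz":17.3,"wx":0,"wy":0,"wz":0},{"dx":0.1,"dy":0.2,"dz":17.3,"wx":0,"wy":0,"wz":0},{"dx":0.1,"dy":0.2,"dz":17.3,"wx":0,"wy":0,"wz":0}]' 8.76
python3 -m crank '[{"dx":0,"dy":0,"dz":0,"wx":0,"wy":0,"wz":0},{"dx":0,"dy":0,"dz":0,"wx":0,"wy":0,"wz":0},{"dx":0,"dy":0,"dz":0,"wx":0,"wy":0,"wz":0},{"dx":0,"dy":0,"dz":0,"wx":0,"wy":0,"wz":0},{"dx":0,"dy":0,"dz":0,"wx":0,"wy":0,"wz":0},{"dx":0,"dy":0,"dz":0,"wx":0,"wy":0,"wz":0},{"dx":0,"dy":0,"dz":0,"wx":0,"wy":0,"wz":0},{"dx":0,"dy":0,"dz":0,"wx":0,"wy":0,"wz":0},{"dx":0,"dy":0,"dz":0,"wx":0,"wy":0,"wz":0},{"dx":0,"dy":0,"dz":0,"wx":0,"wy":0,"wz":0}]' 0 30
```

```text
t: 5.5
eef_pos: [0.4484, -0.1138, 0.0373]
ee_rot: [-3.14, 0.0, -1.746]
force: [0.4, -0.0, -0.4]
width: 0.0877
gripper_force: 0.0
t: 6.75
eef_pos: [0.4479, -0.1139, 0.0366]
ee_rot: [-3.141, 0.0, -1.746]
force: [0.6, 0.6, -0.6]
width: 0.0319
gripper_force: 30.0
```

```bash
python3 - <<'E'
from h import *
print(ray('scene',np.array([[191,128],[204,132],[218,130]])/.78,0))
print(ray('top',(np.array([[89,345],[112,345],[131,345],[128,390],[110,392]])-[0,299.5])/.78,.13))
s=tool()[2]
M=np.mean([[.644,.090],[.641,.098]],0);S=np.mean([[.653,-.152],[.656,-.150],[.6535,-.1577]],0)
u=(S-M)/np.linalg.norm(S-M);print(np.linalg.norm(S-M),np.degrees(np.arctan2(u[1],u[0])))
n=np.array([-u[1],u[0]]);C=(M+S)/2-.015*u
print('C',C)
for P in [(.583,-.0294),(.580,-.029)]:
  print('pivot', (np.array(P)-C)@u,(np.array(P)-C)@n)
im=cv2.imread('pics/t0.png');cv2.imwrite('pics/tc.png',cv2.resize(im[100:220,100:360],None,fx=3,fy=3,interpolation=cv2.INTER_CUBIC))
E
```

```text
[[ 8.28954892e-01  3.24111948e-01  0.00000000e+00]
 [ 8.29448883e-01  2.52628354e-01 -5.55111512e-17]
 [ 8.81398046e-01  2.20596059e-01  0.00000000e+00]]
[[0.88872842 0.31316258 0.13      ]
 [0.88646929 0.24347997 0.13      ]
 [0.88460122 0.18585964 0.13      ]
 [0.73730843 0.19242203 0.13      ]
 [0.73276365 0.24481223 0.13      ]]
0.2475084487895761 -87.29827994046354
C [ 0.64762629 -0.01463334]
pivot 0.01170399354674959 -0.0652504998475034
pivot 0.011163028848420586 -0.06822831065330719
```

View pics/tc.png

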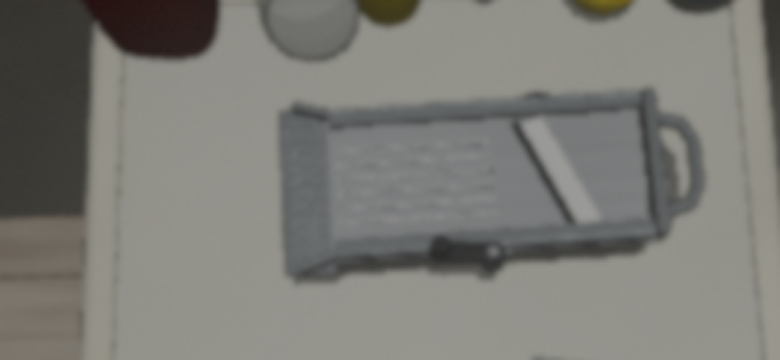

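The top crop shows the rails running from (320,122) to (645,104) and from (330,240) to (650,222), with the stud at about (492,252). That gives a slicer yaw of about -87°. I'll lift and carry the holder to the mouth side.

```bash
python3 -m crank '[{"dx":0,"dy":0,"dz":-4,"wx":0,"wy":0,"wz":0},{"dx":0,"dy":0,"dz":-9,"wx":0,"wy":0,"wz":0},{"dx":0,"dy":0,"dz":-14,"wx":0,"wy":0,"wz":0},{"dx":-4,"dy":-1.7,"dz":-17.3,"wx":0,"wy":0,"wz":-2},{"dx":-9,"dy":-3.9,"dz":-17.3,"wx":0,"wy":0,"wz":-4},{"dx":-14,"dy":-6,"dz":-17.3,"wx":0,"wy":0,"wz":-6},{"dx":-19,"dy":-8.2,"dz":-17.3,"wx":0,"wy":0,"wz":-8},{"dx":-24,"dy":-10.3,"dz":-17.3,"wx":0,"wy":0,"wz":-10},{"dx":-28.5,"dy":-12.3,"dz":-17.3,"wx":0,"wy":0,"wz":-12},{"dx":-31.8,"dy":-13.7,"dz":-17.3,"wx":0,"wy":0,"wz":-13}]'
python3 - <<'E'
from h import *
a=save('wrist','w2'); p,r,s=tool(); print(p,s['q'])
for q in ['food_holder','slicer','track_mouth','track_stop','catch_pivot','catch_stud']:
  print(q,[(np.round(d['centre'],4).tolist(),round(d['confidence'],2)) for d in arm.mark_of('wrist',q)[:2]])
E
```

```text
t: 8.0
eef_pos: [0.6383, 0.1771, 0.2084]
ee_rot: [3.14, -0.001, -1.517]
force: [-0.1, 0.1, -0.9]
width: 0.0317
gripper_force: 30.0
[0.64030809 0.17992122 0.20776336] [ 5.66392330e-01  3.54417807e-01 -3.77501755e-02 -1.18516010e-04
 -1.17946090e+00 -5.10883010e-01]
food_holder [([0.6361, 0.1789, 0.1707], 0.89)]
slicer [([0.6459, -0.0153, 0.0038], 0.55)]
track_mouth [([0.6473, 0.0935, 0.0703], 0.98)]
track_stop []
catch_pivot []
catch_stud [([0.582, 0.0095, 0.1127], 0.67)]
```

View pics/w2.png

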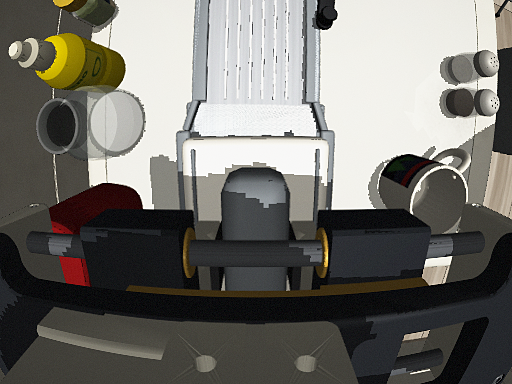

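The slicer is straight ahead of the holder, with its rails at u≈200 and 310 and the flare mouth at v≈105–135. I'll zoom in to read the edges.

```bash
python3 - <<'E'
from h import *
a=save('wrist','w3'); p,r,s=tool(); print(p,s['ee_rot'])
cv2.imwrite('pics/w3c.png',cv2.resize(a[0:145,170:350,::-1],None,fx=4,fy=4,interpolation=cv2.INTER_CUBIC))
# rectified view of plane z=0.084, 1mm/px*2.5 in slicer-like coordinates (u=-y world, v=x)
k=arm.calibration('wrist');T=np.array(k['world_from_camera'])
X,Y=np.meshgrid(np.linspace(.56,.74,721),np.linspace(.15,-.05,801))
P=np.stack([X,Y,np.full_like(X,.084)],-1)-T[:3,3]; c=P@T[:3,:3]
th=np.arctan2(np.hypot(c[...,0],c[...,1]),c[...,2]); h=np.hypot(c[...,0],c[...,1])
m=cv2.remap(a[:,:,::-1].copy(),(k['cx']+k['fx']*th*c[...,0]/h).astype(np.float32),(k['cy']+k['fy']*th*c[...,1]/h).astype(np.float32),cv2.INTER_CUBIC)
m=cv2.rotate(cv2.flip(m,1),cv2.ROTATE_90_CLOCKWISE)  
m=m[:, :]
cv2.imwrite('pics/rect.png',cv2.resize(m,(800,600)) if max(m.shape[:2])>800 or m.shape[0]>600 else m); print(m.shape)
E
```

```text
[0.63759723 0.17454128 0.20977587] [ 3.14145932e+00  1.71070257e-05 -1.51962794e+00]
(721, 801, 3)
```

View pics/w3c.png

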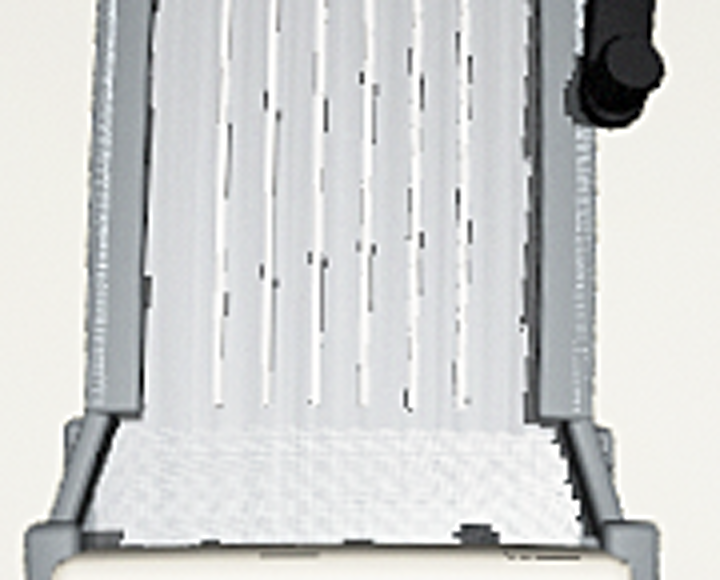

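Lip inner edges in the crop: left (139,413) to (154,30), right (541,413) to (537,30). The lips begin at v≈413.

```bash
python3 - <<'E'
from h import *
p,r,s=tool(); print(p,s['ee_rot'])
f=lambda a,z: ray('wrist',np.array(a)/4+[170,0],z)
L=f([[139,413],[154,30]],.084);Rr=f([[541,413],[537,30]],.084)
print(L,Rr)
for A in(L,Rr): d=A[1]-A[0];print(np.degrees(np.arctan2(d[1],d[0])))
M=(L+Rr)/2;d=M[1]-M[0];print('mid',M,np.degrees(np.arctan2(d[1],d[0])),np.linalg.norm(L-Rr,axis=1))
E
```

```text
[0.63759723 0.17454128 0.20977587] [ 3.14145932e+00  1.71070257e-05 -1.51962794e+00]
[[ 0.68877088  0.09563616  0.084     ]
 [ 0.6910451  -0.00173479  0.084     ]] [[ 0.59330993  0.09071691  0.084     ]
 [ 0.59838149 -0.00667089  0.084     ]]
-88.66203224691732
-87.01896100993164
mid [[ 0.64104041  0.09317654  0.084     ]
 [ 0.64471329 -0.00420284  0.084     ]] -87.83998128472489 [0.09558762 0.09279499]
```

```bash
python3 - <<'E'
from h import *
a=cv2.imread('pics/w3.png')
cv2.imwrite('pics/w3d.png',cv2.resize(a[125:215,165:345],None,fx=4.4,fy=4.4,interpolation=cv2.INTER_CUBIC))
E
```

```text
(no output)
```

View pics/w3d.png

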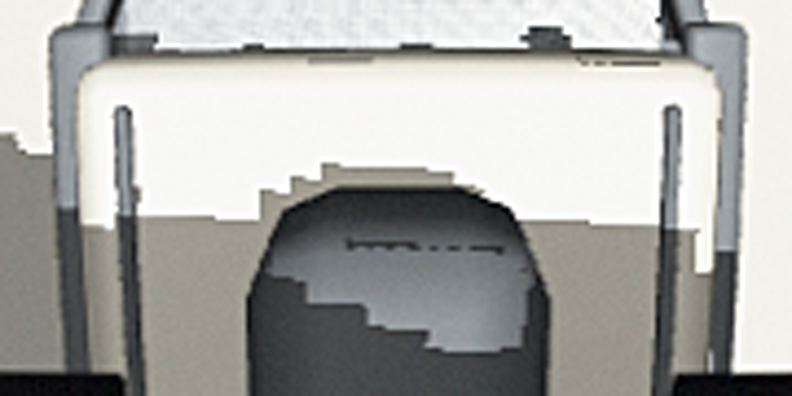

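The holder's runner front corners are at crop (50,30) and (748,30), and the deck edges are at u=79 and 718.

```bash
python3 - <<'E'
from h import *
p,r,s=tool()
f=lambda a,z: ray('wrist',np.array(a)/4.4+[165,125],z)
b=p[2]-.0367
for A,z in [([[79,110],[718,110]],b+.026),([[50,35],[748,35]],b+.006),([[122,108],[671,108]],b+.026),([[130,300],[662,300]],b+.026)]:
  P=f(A,z); m=P.mean(0); print(P.round(4).tolist(), np.linalg.norm(P[0]-P[1]), 'rel tool mm',r.inv().apply(m-p)*1000)
  d=P[0]-P[1];print(np.degrees(np.arctan2(-d[0],d[1])))
m=np.array([.6415,.0935,.07]);print('mouth rel',r.inv().apply(m-p)*1000)
E
```

```text
[[0.681, 0.1279, 0.1991], [0.5968, 0.1236, 0.1991]] 0.0843904711830128 rel tool mm [48.80202738  1.19707646 10.69932485]
-87.03094082143967
[[0.6905, 0.1193, 0.1791], [0.588, 0.1139, 0.1791]] 0.10266975895220505 rel tool mm [57.96292002  1.28503344 30.69918004]
-87.02677704961886
[[0.6752, 0.1275, 0.1991], [0.6032, 0.1238, 0.1991]] 0.07211159645170902 rel tool mm [48.93537567  0.92431145 10.6992862 ]
-87.03956750425307
[[0.6738, 0.1535, 0.1991], [0.602, 0.1498, 0.1991]] 0.0719840355119175 rel tool mm [22.88882345  0.86595949 10.699724  ]
-87.03355271136867
mouth rel [ 81.13721504   0.2286433  139.77451191]
```

```bash
python3 -m crank '[{"dx":0,"dy":0,"dz":2,"wx":0,"wy":0,"wz":0.3},{"dx":0,"dy":0,"dz":4,"wx":0,"wy":0,"wz":0.3},{"dx":0,"dy":0,"dz":6,"wx":0,"wy":0,"wz":0.3},{"dx":0,"dy":0,"dz":7.5,"wx":0,"wy":0,"wz":0.3},{"dx":0,"dy":0,"dz":8.5,"wx":0,"wy":0,"wz":0.3},{"dx":0,"dy":0,"dz":9.2,"wx":0,"wy":0,"wz":0.3},{"dx":0,"dy":0,"dz":9.7,"wx":0,"wy":0,"wz":0.3},{"dx":0,"dy":0,"dz":10,"wx":0,"wy":0,"wz":0.3},{"dx":0,"dy":0,"dz":10.1,"wx":0,"wy":0,"wz":0.3},{"dx":0,"dy":0,"dz":10.1,"wx":0,"wy":0,"wz":0.3}]'
python3 - <<'E'
from h import *
print(ray('scene',np.array([[249,139],[229,139],[272,147],[295,158]])/.78,0).round(3).tolist())
a=save('wrist','w4');p,r,s=tool();print(p,s['ee_rot'],s['force'])
print([(np.round(d['centre'],4).tolist(),round(d['confidence'],2)) for d in arm.mark_of('wrist','food_holder')[:2]])
cv2.imwrite('pics/w4c.png',cv2.resize(a[0:190,100:350],None,fx=3.1,fy=3.1,interpolation=cv2.INTER_CUBIC)[:,:,::-1])
E
```

```text
t: 9.65
eef_pos: [0.6382, 0.1755, 0.1087]
ee_rot: [-3.141, 0.0, -1.524]
force: [-0.6, -0.2, -1.6]
width: 0.0319
gripper_force: 30.0
[[0.883, 0.071, 0.0], [0.836, 0.131, 0.0], [0.874, -0.033, 0.0], [0.845, -0.135, -0.0]]
[0.63821668 0.17547592 0.10881832] [-3.14124011e+00  1.24270854e-04 -1.52397219e+00] [ 0.10654983  0.5136007  -1.56241713]
[([0.6363, 0.175, 0.0704], 0.63)]
```

View pics/w4c.png

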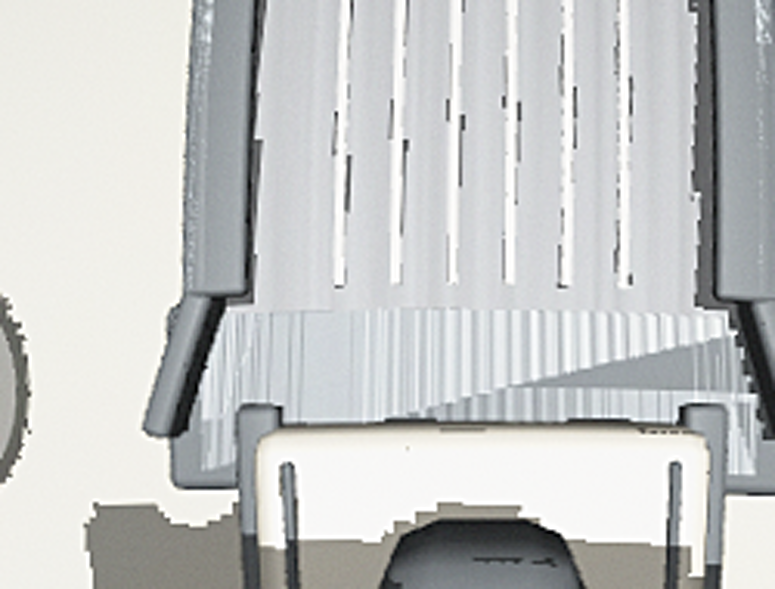

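Runner corners (237 and 727, mid 482) line up with the lip ends (248 and 717, mid 482.5), and the directions are parallel. I'll slide in, about 0.7 mm lower.

```bash
python3 -m crank '[{"dx":0.8,"dy":0,"dz":0.07,"wx":0,"wy":0,"wz":0},{"dx":1.6,"dy":0,"dz":0.07,"wx":0,"wy":0,"wz":0},{"dx":2.4,"dy":0,"dz":0.07,"wx":0,"wy":0,"wz":0},{"dx":3.2,"dy":0,"dz":0.07,"wx":0,"wy":0,"wz":0},{"dx":4,"dy":0,"dz":0.07,"wx":0,"wy":0,"wz":0},{"dx":4.8,"dy":0,"dz":0.07,"wx":0,"wy":0,"wz":0},{"dx":5.6,"dy":0,"dz":0.07,"wx":0,"wy":0,"wz":0},{"dx":6.4,"dy":0,"dz":0.07,"wx":0,"wy":0,"wz":0},{"dx":7.2,"dy":0,"dz":0.07,"wx":0,"wy":0,"wz":0},{"dx":8,"dy":0,"dz":0.07,"wx":0,"wy":0,"wz":0}]'
python3 - <<'E'
from h import *
a=save('wrist','w5');p,r,s=tool();print(p,s['ee_rot'],s['force'],s['moment'])
cv2.imwrite('pics/w5c.png',cv2.resize(a[0:190,100:350],None,fx=3.1,fy=3.1,interpolation=cv2.INTER_CUBIC)[:,:,::-1])
E
```

```text
t: 11.0
eef_pos: [0.6418, 0.095, 0.1079]
ee_rot: [3.142, -0.0, -1.524]
force: [0.9, 0.1, -2.0]
width: 0.0317
gripper_force: 30.0
[0.64177214 0.09415896 0.10786525] [ 3.14138273e+00 -1.92789544e-04 -1.52449991e+00] [-1.10285352 -0.23910568 -1.17960694] [-0.00056824 -0.02101699  0.00591443]
```

View pics/w5c.png

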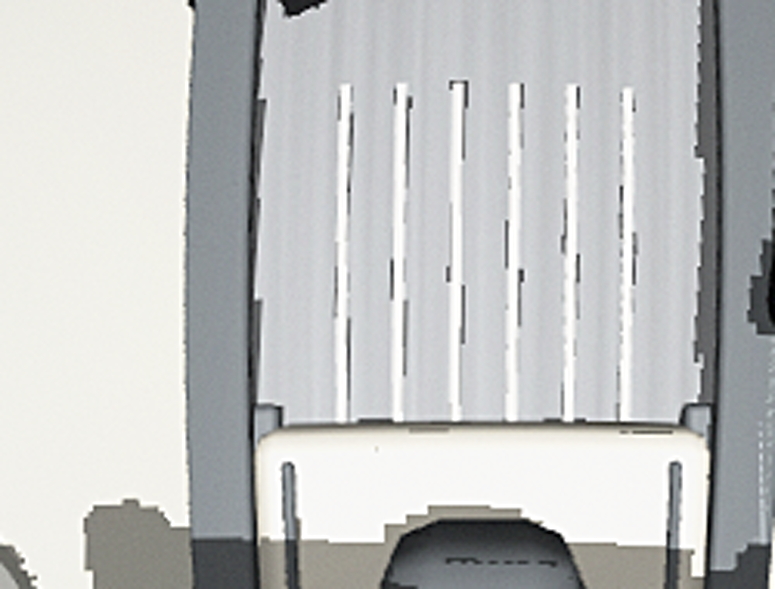

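The runners are under both lips, centred, with almost no side force. I'll keep sliding.

```bash
python3 -m crank '[{"dx":1.2,"dy":0,"dz":0,"wx":0,"wy":0,"wz":0},{"dx":2.4,"dy":0,"dz":0,"wx":0,"wy":0,"wz":0},{"dx":3.6,"dy":0,"dz":0,"wx":0,"wy":0,"wz":0},{"dx":4.8,"dy":0,"dz":0,"wx":0,"wy":0,"wz":0},{"dx":6,"dy":0,"dz":0,"wx":0,"wy":0,"wz":0},{"dx":7.2,"dy":0,"dz":0,"wx":0,"wy":0,"wz":0},{"dx":8.4,"dy":0,"dz":0,"wx":0,"wy":0,"wz":0},{"dx":9.6,"dy":0,"dz":0,"wx":0,"wy":0,"wz":0},{"dx":10.8,"dy":0,"dz":0,"wx":0,"wy":0,"wz":0},{"dx":12,"dy":0,"dz":0,"wx":0,"wy":0,"wz":0}]'
python3 - <<'E'
from h import *
p,r,s=tool();print(p,s['ee_rot'],s['force'],s['moment'],s['width'])
arm.grab_frame('wrist')
for q in ['track_stop','food_holder']:
  print([(np.round(d['centre'],4).tolist(),round(d['confidence'],2)) for d in arm.mark_of('wrist',q)[:2]])
E
```

```text
t: 12.3
eef_pos: [0.6475, -0.0252, 0.1079]
ee_rot: [-3.142, 0.0, -1.524]
force: [-0.4, -0.2, -1.7]
width: 0.0319
gripper_force: 30.0
[ 0.64749084 -0.02515277  0.10787364] [-3.14153174e+00  8.72090605e-06 -1.52401824e+00] [-0.39491588 -0.16449982 -1.65062174] [ 0.06917708 -0.03390134 -0.01000817] 0.03188995072605526
[([0.6523, -0.1579, 0.0722], 0.56)]
[([0.6447, -0.0229, 0.0699], 0.83)]
```

```bash
python3 -m crank '[{"dx":1.2,"dy":0,"dz":0,"wx":0,"wy":0,"wz":0},{"dx":2.4,"dy":0,"dz":0,"wx":0,"wy":0,"wz":0},{"dx":3.6,"dy":0,"dz":0,"wx":0,"wy":0,"wz":0},{"dx":4.6,"dy":0,"dz":0,"wx":0,"wy":0,"wz":0},{"dx":5.4,"dy":0,"dz":0,"wx":0,"wy":0,"wz":0},{"dx":5.9,"dy":0,"dz":0,"wx":0,"wy":0,"wz":0},{"dx":6.2,"dy":0,"dz":0,"wx":0,"wy":0,"wz":0},{"dx":6.4,"dy":0,"dz":0,"wx":0,"wy":0,"wz":0},{"dx":6.6,"dy":0,"dz":0,"wx":0,"wy":0,"wz":0},{"dx":6.7,"dy":0,"dz":0,"wx":0,"wy":0,"wz":0}]' - 20
```

```text
t: 13.7
eef_pos: [0.6504, -0.0912, 0.1078]
ee_rot: [3.141, 0.0, -1.524]
force: [-1.8, 0.8, -1.8]
width: 0.0321
gripper_force: 20.0
```

```bash
python3 -m crank '[{"dx":0.05,"dy":0,"dz":0,"wx":0,"wy":0,"wz":0},{"dx":0.1,"dy":0,"dz":0,"wx":0,"wy":0,"wz":0},{"dx":0.15,"dy":0,"dz":0,"wx":0,"wy":0,"wz":0},{"dx":0.2,"dy":0,"dz":0,"wx":0,"wy":0,"wz":0},{"dx":0.25,"dy":0,"dz":0,"wx":0,"wy":0,"wz":0},{"dx":0.3,"dy":0,"dz":0,"wx":0,"wy":0,"wz":0},{"dx":0.3,"dy":0,"dz":0,"wx":0,"wy":0,"wz":0},{"dx":0.3,"dy":0,"dz":0,"wx":0,"wy":0,"wz":0},{"dx":0.3,"dy":0,"dz":0,"wx":0,"wy":0,"wz":0},{"dx":0.3,"dy":0,"dz":0,"wx":0,"wy":0,"wz":0}]'
```

```text
t: 14.95
eef_pos: [0.6505, -0.0943, 0.1078]
ee_rot: [3.141, -0.0, -1.524]
force: [-3.0, 0.3, -3.5]
width: 0.0319
gripper_force: 20.0
```

```bash
python3 -m crank '[{"dx":0.05,"dy":0,"dz":0,"wx":0,"wy":0,"wz":0},{"dx":0.1,"dy":0,"dz":0,"wx":0,"wy":0,"wz":0},{"dx":0.15,"dy":0,"dz":0,"wx":0,"wy":0,"wz":0},{"dx":0.2,"dy":0,"dz":0,"wx":0,"wy":0,"wz":0},{"dx":0.25,"dy":0,"dz":0,"wx":0,"wy":0,"wz":0},{"dx":0.3,"dy":0,"dz":0,"wx":0,"wy":0,"wz":0},{"dx":0.35,"dy":0,"dz":0,"wx":0,"wy":0,"wz":0},{"dx":0.4,"dy":0,"dz":0,"wx":0,"wy":0,"wz":0},{"dx":0.4,"dy":0,"dz":0,"wx":0,"wy":0,"wz":0},{"dx":0.4,"dy":0,"dz":0,"wx":0,"wy":0,"wz":0}]'
```

```text
t: 16.2
eef_pos: [0.651, -0.0966, 0.1082]
ee_rot: [-3.141, 0.002, -1.524]
force: [-5.0, 9.3, 1.7]
width: 0.0317
gripper_force: 20.0
```

The holder has reached the stop (9 N along the track at TCP y = -0.0966, as predicted). I'll release, rise and check.

```bash
python3 -m crank '[{"dx":0,"dy":0,"dz":0,"wx":0,"wy":0,"wz":0},{"dx":0,"dy":0,"dz":0,"wx":0,"wy":0,"wz":0},{"dx":0,"dy":0,"dz":0,"wx":0,"wy":0,"wz":0},{"dx":0,"dy":0,"dz":0,"wx":0,"wy":0,"wz":0},{"dx":0,"dy":0,"dz":-0.5,"wx":0,"wy":0,"wz":0},{"dx":0,"dy":0,"dz":-2,"wx":0,"wy":0,"wz":0},{"dx":0,"dy":0,"dz":-5,"wx":0,"wy":0,"wz":0},{"dx":-3,"dy":0,"dz":-9,"wx":0,"wy":0,"wz":0},{"dx":-6,"dy":0,"dz":-12,"wx":0,"wy":0,"wz":0},{"dx":-9,"dy":0,"dz":-13,"wx":0,"wy":0,"wz":0}]' 6
python3 - <<'E'
from h import *
a=save('wrist','w6');p,r,s=tool();print(p,s['ee_rot'],s['q'])
for c in ('wrist','top','scene'):
  if c!='wrist': arm.grab_frame(c)
  for q in ['catch_stud','catch_pivot','food_holder','holder_handle','track_stop']:
    print(c,q,[(np.round(d['centre'],4).tolist(),round(d['confidence'],2)) for d in arm.mark_of(c,q)[:1]])
E
```

```text
t: 17.45
eef_pos: [0.6478, -0.0076, 0.242]
ee_rot: [-3.136, 0.0, -1.524]
force: [0.0, -0.0, -0.0]
width: 0.0599
gripper_force: 0.0
[ 0.64790894 -0.0046478   0.24245591] [-3.13562843e+00  1.26870520e-03 -1.52244172e+00] [ 2.93483830e-01  3.01823272e-01 -3.39527109e-02  2.29949491e-04
 -1.22892654e+00 -2.45209441e-01]
wrist catch_stud [([0.5853, 0.0088, 0.1127], 0.63)]
wrist catch_pivot [([0.5816, -0.0304, 0.0865], 0.85)]
wrist food_holder [([0.65, -0.0979, 0.0683], 0.72)]
wrist holder_handle [([0.6489, -0.0923, 0.1403], 0.73)]
wrist track_stop [([0.654, -0.1588, 0.0723], 0.68)]
top catch_stud [([0.5783, 0.011, 0.1101], 0.58)]
top catch_pivot [([0.5802, -0.029, 0.0862], 0.57)]
top food_holder [([0.6532, -0.0948, 0.0674], 0.9)]
top holder_handle [([0.6491, -0.096, 0.1398], 0.86)]
top track_stop [([0.6538, -0.1553, 0.0738], 0.61)]
scene catch_stud [([0.5812, 0.0087, 0.1112], 0.7)]
scene catch_pivot [([0.5833, -0.0285, 0.0857], 0.73)]
scene food_holder [([0.6521, -0.1001, 0.0691], 0.83)]
scene holder_handle [([0.6529, -0.1008, 0.1423], 0.87)]
scene track_stop [([0.6526, -0.1548, 0.0711], 0.83)]
```

View pics/w6.png

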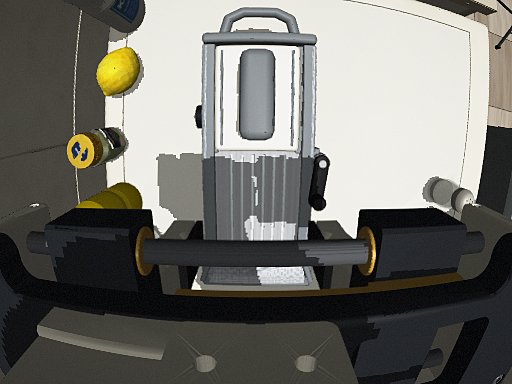

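The holder sits home, with its deck end by the stop at v≈45. The stud is at (316,202), still open. I'll close the fingers and go behind the stud with the tool yawed 45°.

```bash
python3 -m crank '[{"dx":-0.8,"dy":1.7,"dz":0,"wx":0,"wy":0,"wz":-9},{"dx":-1.5,"dy":3.4,"dz":0,"wx":0,"wy":0,"wz":-18},{"dx":-2.3,"dy":5,"dz":0,"wx":0,"wy":0,"wz":-27},{"dx":-3,"dy":6.7,"dz":0,"wx":0,"wy":0,"wz":-36},{"dx":-3.7,"dy":8.4,"dz":0,"wx":0,"wy":0,"wz":-45},{"dx":-3.7,"dy":8.4,"dz":3,"wx":0,"wy":0,"wz":-45},{"dx":-3.7,"dy":8.4,"dz":6,"wx":0,"wy":0,"wz":-45},{"dx":-3.7,"dy":8.4,"dz":9,"wx":0,"wy":0,"wz":-45},{"dx":-3.7,"dy":8.4,"dz":11,"wx":0,"wy":0,"wz":-45},{"dx":-3.7,"dy":8.4,"dz":11,"wx":0,"wy":0,"wz":-45}]' 0 20
python3 - <<'E'
from h import *
a=save('wrist','w7');p,r,s=tool();print(p,s['ee_rot'],s['q'])
print(rel([.562,.0275,.101]),rel([.581,.010,.101]))
for q in ['catch_stud','catch_pivot']:
    print(q,[(np.round(d['centre'],4).tolist(),round(d['confidence'],2)) for d in arm.mark_of('wrist',q)[:1]])
E
```

```text
t: 19.6
eef_pos: [0.56, 0.0243, 0.1265]
ee_rot: [3.139, 0.001, -0.739]
force: [-0.5, -0.2, 0.9]
width: 0.0005
gripper_force: 0.0
[0.56097341 0.0245373  0.1278411 ] [ 3.14060063e+00  1.93402782e-04 -7.38398181e-01] [ 3.92486510e-01  2.59522719e-01 -3.73930561e-01  3.06824040e-04
 -9.38323005e-01  4.39730234e-01]
[-0.12297992 -0.29086825  2.68384688] [ 2.46009293 -0.27555719  2.68336249]
catch_stud [([0.5807, 0.0104, 0.1086], 0.71)]
catch_pivot [([0.5828, -0.033, 0.0849], 0.77)]
```

View pics/w7.png

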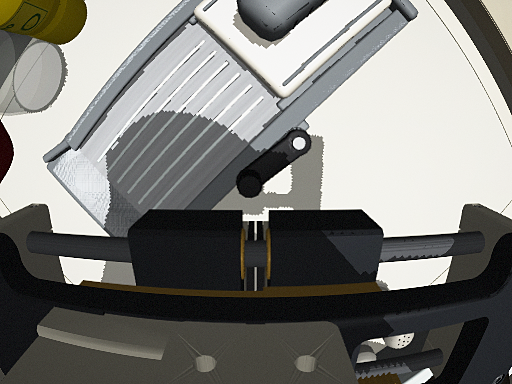

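The stud at (248,183) is straight ahead of the closed fingertips. I'll descend and push round the first half of the arc.

```bash
python3 -m crank '[{"dx":0,"dy":-0.2,"dz":1.3,"wx":0,"wy":0,"wz":0},{"dx":0,"dy":-0.3,"dz":2.6,"wx":0,"wy":0,"wz":0},{"dx":0,"dy":-0.3,"dz":2.6,"wx":0,"wy":0,"wz":0},{"dx":0.4,"dy":-0.3,"dz":2.6,"wx":0,"wy":0,"wz":0},{"dx":0.8,"dy":-0.3,"dz":2.6,"wx":0,"wy":0,"wz":0},{"dx":1.2,"dy":-0.6,"dz":2.6,"wx":0,"wy":0,"wz":0},{"dx":1.6,"dy":-0.9,"dz":2.6,"wx":0,"wy":0,"wz":0},{"dx":2.0,"dy":-1.1,"dz":2.6,"wx":0,"wy":0,"wz":0},{"dx":2.4,"dy":-1.3,"dz":2.6,"wx":0,"wy":0,"wz":0},{"dx":2.8,"dy":-1.4,"dz":2.6,"wx":0,"wy":0,"wz":0}]'
python3 - <<'E'
from h import *
a=save('wrist','w8');p,r,s=tool();print(p,s['ee_rot'],s['force'])
print([(np.round(d['centre'],4).tolist(),rel(d['centre']),round(d['confidence'],2)) for d in arm.mark_of('wrist','catch_stud')[:1]])
E
```

```text
t: 21.0
eef_pos: [0.5915, 0.0161, 0.1019]
ee_rot: [-3.142, -0.0, -0.739]
force: [0.1, 1.0, 0.7]
width: 0.0004
gripper_force: 0.5
[0.59186884 0.01588838 0.10183044] [-3.14153665e+00 -2.59252556e-04 -7.38597018e-01] [1.58290461 0.3836503  0.22918383]
[([0.6036, -0.002, 0.1131], array([ 2.09310366,  0.51448043, -1.12901514]), 0.58)]
```

```bash
python3 -m crank '[{"dx":0.4,"dy":0.1,"dz":0,"wx":0,"wy":0,"wz":0},{"dx":0.8,"dy":0.1,"dz":0,"wx":0,"wy":0,"wz":0},{"dx":1.2,"dy":0.2,"dz":0,"wx":0,"wy":0,"wz":0},{"dx":1.6,"dy":0.3,"dz":0,"wx":0,"wy":0,"wz":0},{"dx":2.0,"dy":0.5,"dz":0,"wx":0,"wy":0,"wz":0},{"dx":2.3,"dy":0.7,"dz":0,"wx":0,"wy":0,"wz":0},{"dx":2.6,"dy":0.9,"dz":0,"wx":0,"wy":0,"wz":0},{"dx":2.8,"dy":1.1,"dz":0,"wx":0,"wy":0,"wz":0},{"dx":3,"dy":1.3,"dz":0,"wx":0,"wy":0,"wz":0},{"dx":3.1,"dy":1.4,"dz":0,"wx":0,"wy":0,"wz":0}]'
python3 - <<'E'
from h import *
a=save('wrist','w9');p,r,s=tool();print(p,s['ee_rot'],s['force'])
for q in ['catch_stud','catch_pivot','food_holder']: print(q,[(np.round(d['centre'],4).tolist(),rel(d['centre']),round(d['confidence'],2)) for d in arm.mark_of('wrist',q)[:1]])
E
```

```text
t: 22.35
eef_pos: [0.6047, -0.0152, 0.102]
ee_rot: [-3.141, -0.0, -0.739]
force: [0.5, -0.0, 1.1]
width: 0.0005
gripper_force: 0.4
[ 0.60471234 -0.01532761  0.10192348] [-3.14157170e+00 -1.24446651e-04 -7.38709750e-01] [0.08198232 1.258387   0.01935857]
catch_stud [([0.6224, -0.0245, 0.1106], array([ 1.9336619 , -0.50832268, -0.86535192]), 0.74)]
catch_pivot []
food_holder [([0.6493, -0.0959, 0.0695], array([8.74543718, 2.95489194, 3.23596449]), 0.66)]
```

View pics/w9.png

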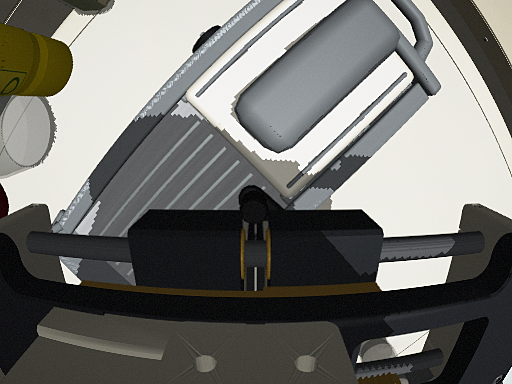

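The catch is nearly shut, with the stud at (253,203) beside the holder. I'll give it a final gentle push to its limit.

```bash
python3 -m crank '[{"dx":0.1,"dy":0.1,"dz":0,"wx":0,"wy":0,"wz":0},{"dx":0.2,"dy":0.15,"dz":0,"wx":0,"wy":0,"wz":0},{"dx":0.25,"dy":0.2,"dz":0,"wx":0,"wy":0,"wz":0},{"dx":0.3,"dy":0.25,"dz":0,"wx":0,"wy":0,"wz":0},{"dx":0.35,"dy":0.3,"dz":0,"wx":0,"wy":0,"wz":0},{"dx":0.4,"dy":0.3,"dz":0,"wx":0,"wy":0,"wz":0},{"dx":0.4,"dy":0.3,"dz":0,"wx":0,"wy":0,"wz":0},{"dx":0.4,"dy":0.3,"dz":0,"wx":0,"wy":0,"wz":0},{"dx":0.4,"dy":0.3,"dz":0,"wx":0,"wy":0,"wz":0},{"dx":0.4,"dy":0.3,"dz":0,"wx":0,"wy":0,"wz":0}]'
```

```text
t: 23.8
eef_pos: [0.6054, -0.0185, 0.1018]
ee_rot: [-3.14, 0.001, -0.738]
force: [-2.2, 9.9, 1.6]
width: 0.0004
gripper_force: 4.5
```

It is at its limit, with a 10 N reaction. I'll back off, raise and verify.

```bash
python3 -m crank '[{"dx":-0.5,"dy":-0.3,"dz":0,"wx":0,"wy":0,"wz":0},{"dx":-2,"dy":-0.3,"dz":0,"wx":0,"wy":0,"wz":0},{"dx":-3,"dy":-0.3,"dz":-1,"wx":0,"wy":0,"wz":0},{"dx":-4,"dy":-0.3,"dz":-5,"wx":0,"wy":0,"wz":0},{"dx":-6,"dy":-0.3,"dz":-9,"wx":0,"wy":0,"wz":0},{"dx":-8,"dy":-0.3,"dz":-13,"wx":0,"wy":0,"wz":0},{"dx":-8,"dy":-0.3,"dz":-13,"wx":0,"wy":0,"wz":0},{"dx":-8,"dy":-0.3,"dz":-13,"wx":0,"wy":0,"wz":0},{"dx":-8,"dy":-0.3,"dz":-13,"wx":0,"wy":0,"wz":0},{"dx":-8,"dy":-0.3,"dz":-13,"wx":0,"wy":0,"wz":0}]'
python3 - <<'E'
from h import *
a=save('wrist','w10');p,r,s=tool();print(p,s['force'])
u=np.array([.045,-.999]);n=np.array([.999,.045])
for c in ('wrist','top','scene'):
  if c!='wrist': arm.grab_frame(c)
  for q in ['catch_stud','catch_pivot','food_holder','holder_handle','track_stop']:
    for d in arm.mark_of(c,q)[:1]:
      x=np.array(d['centre'])[:2]-[.6476,-.0155]; print(c,q,(x@u*1000).round(1),(x@n*1000).round(1),round(d['confidence'],2))
cv2.imwrite('pics/w10c.png',cv2.resize(a[0:230,130:430],None,fx=2.6,fy=2.6,interpolation=cv2.INTER_CUBIC)[:,:,::-1])
E
```

```text
t: 25.05
eef_pos: [0.5482, 0.0357, 0.2309]
ee_rot: [3.14, 0.001, -0.739]
force: [-0.4, -0.4, 0.4]
width: 0.0001
gripper_force: 0.0
[0.54830376 0.03575262 0.23096531] [ 0.3445856   0.15816231 -0.20416904]
wrist catch_stud 13.5 -27.4 0.82
wrist catch_pivot 11.2 -67.4 0.8
wrist food_holder 78.0 -0.7 0.72
wrist holder_handle 79.8 -1.2 0.94
top catch_stud 13.8 -31.5 0.66
top catch_pivot 12.7 -66.3 0.58
top food_holder 77.0 2.4 0.82
top holder_handle 81.8 -0.5 0.85
top track_stop 135.3 -0.2 0.74
scene catch_stud 12.6 -33.9 0.53
scene catch_pivot 11.7 -65.4 0.6
scene food_holder 84.4 0.2 0.94
scene holder_handle 81.7 -2.6 0.59
scene track_stop 137.1 -0.9 0.6
```

View pics/w10c.png

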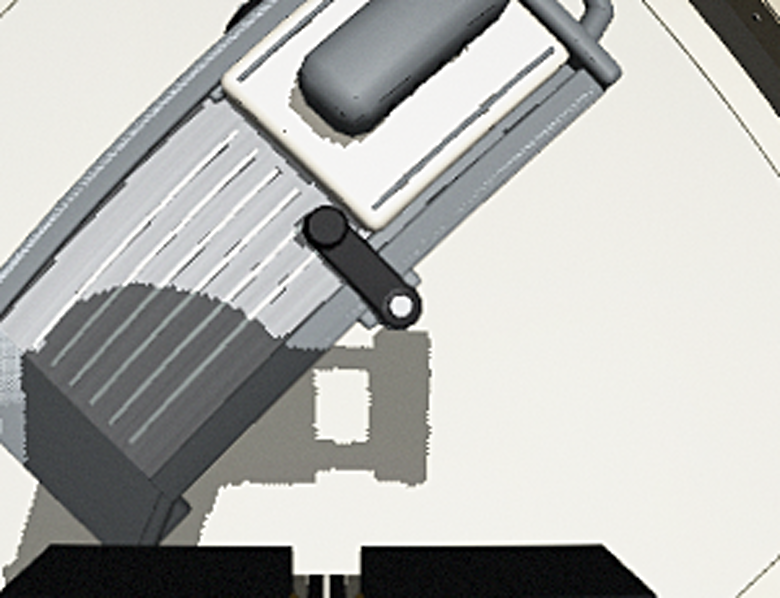

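The catch arm runs from its pivot (400,305) to the stud (325,228), straight across the track and parallel to the deck edge. The holder is home and the arm is clear.

```bash
python3 -c "
from station import arm
print(arm.job_done())"
```

```text
the job is handed in; nothing more can be done
None
```

The food holder is home against the end stop, the catch is shut behind it, the bystanders were not touched, and the job was handed in at about 25 s; no verdict came back.

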